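Put the overhead camera on air at the vision mixer

TASK

Put the overhead camera on air from the grey vision mixer on the desk: press the red record key, then the blue camera key, then push the black T-bar away from you all the way to its far stop, and last press the yellow microphone key. Use fingertips only and a light touch: press each key well down and let it spring back, leave the white keys alone, do not shift or lift the mixer, do not disturb the stones round it, and leave the T-bar at its far stop.

Things in the scene. Friction and masses are not known exactly. Their poses are not given: they have to be found in the camera images.
- mixer: grey vision mixer, 165 (x) x 283 (y) x 61 mm, 3.3 kg, loose on rubber feet; slides if pushed with over about 15 N. Origin: middle of its underside, on the desk; x from its front edge to its back, y to its left, z up. Deck: middle 50 mm up, rising 0.12 rad to the back. Front row: keys white, white, blue, white, 42 mm apart; red and yellow 55 mm behind the row
- key_red_top (a point): red record key with a white dot, 24 mm square cap; point: middle of its top face. All keys alike: the top stands 13 mm above the deck, slides 8 mm down square to the deck, springs back; 1.5 N starts it, 5.5 N holds it half way, 9.5 N bottoms it.
- key_blue_top (a point): blue camera key, third from the left in the front row, 24 mm square cap; point: middle of its top face. All keys alike: the top stands 13 mm above the deck, slides 8 mm down square to the deck, springs back; 1.5 N starts it, 5.5 N holds it half way, 9.5 N bottoms it.
- key_yellow_top (a point): yellow microphone key with a black microphone sign, 24 mm square cap; point: middle of its top face. All keys alike: the top stands 13 mm above the deck, slides 8 mm down square to the deck, springs back; 1.5 N starts it, 5.5 N holds it half way, 9.5 N bottoms it.
- key_red (a joint): how far the red key is down, m: 0 up, 0.008 bottomed
- key_blue (a joint): how far the blue key is down, m: 0 up, 0.008 bottomed
- key_yellow (a joint): how far the yellow key is down, m: 0 up, 0.008 bottomed
- key_white1 (a joint): how far the leftmost white camera key is down, m (to be left alone)
- key_white2 (a joint): how far the second white camera key from the left is down, m (to be left alone)
- key_white4 (a joint): how far the rightmost white camera key, next on the right of the blue one, is down, m (to be left alone)
- tbar_grip (a point): T-bar at the mixer's right end: black round bar 13 mm thick, 46 mm long, along the mixer's y, on an aluminium stem that ends in a slot in the deck. Point: middle of the bar, on an arc of 86 mm radius about the hinge; 36 mm above the deck at either stop, 42 mm half way. Push it with the fingertips lowered in front of it; about 2 N moves it, and it stays where it is left
- tbar_hinge (a point): middle of the T-bar's hinge axis, 44 mm under the deck; the axis lies along the mixer's y
- tbar (a joint): T-bar angle, rad: 0 at the near stop (bar leaning 0.36 rad to the front of the mixer), 0.72 at the far stop (leaning 0.36 rad to the back); 0.36 stands square to the deck
- egg_jasper: red-brown polished stone egg, 44 x 44 x 55 mm, loose; origin: middle of its underside
- ball_obsidian: black polished ball on a brown ring foot, 56 mm wide, 57 mm high, loose; origin: middle of its underside
- point_rose: pink crystal tower with a pointed top, 29 x 26 x 90 mm, loose, easily tipped; origin: middle of its underside
Not all that is in view belongs to the job. What is meant by the ball_obsidian is not purple, and is the larger of those in its own colour.

How it is judged (in metres and radians):
On the way, in this order (a step that is already met when the one before it is completed fails the run):
1. the red key is pressed clearly down (over 3 mm of its 8) (value of joint key_red above 0.003 m and value of joint tbar below 0.2 rad), for 0.04 s.
2. the blue key is pressed clearly down (over 3 mm of its 8), the T-bar still at the near end (value of joint key_blue above 0.003 m and value of joint tbar below 0.2 rad), for 0.04 s.
3. the T-bar is at its far stop (within 0.07 rad) (value of joint tbar above 0.65 rad), for 0.1 s.
4. the yellow key is pressed clearly down (over 3 mm of its 8), the T-bar at its far stop (value of joint key_yellow above 0.003 m and value of joint tbar above 0.65 rad), for 0.04 s.
At the end, for the whole second after the job is handed in: T-bar within 0.07 rad of its far stop, every key sprung back up (under 1 mm down), the mixer at rest, level and within 25 mm of where it stood, the three stones at rest within 15 mm of where they stood (value of joint tbar above 0.65 rad and value of joint each of key_red, key_blue, key_yellow, key_white1, key_white2, key_white4 below 0.001 m and distance of mixer from where it was at the start of the episode below 0.025 m and linear speed of each of mixer, egg_jasper, ball_obsidian, point_rose below 0.02 m/s and angle between mixer's own z axis and vertical below 0.05 rad and distance of each of egg_jasper, ball_obsidian, point_rose from where it was at the start of the episode below 0.015 m); the robot touches nothing.
It fails at once if a white camera key is pressed (over 2 mm) (value of joint any of key_white1, key_white2, key_white4 above 0.002 m).
It fails at once if a key is pressed (over 2 mm) on the wrong side of the T-bar's throw: red or blue once the T-bar is past the middle, yellow before it is across ((value of joint tbar above 0.36 rad and value of joint any of key_red, key_blue above 0.002 m) or (value of joint tbar below 0.6 rad and value of joint key_yellow above 0.002 m)).
It fails at once if the mixer is pressed or pushed with more than 25 N (contact force between any of the fingers, the arm and mixer above 25 N).
It fails at once if the mixer is shifted (over 25 mm), lifted (over 8 mm) or tipped (distance of mixer from where it was at the start of the episode above 0.025 m or height (world z) of mixer above 0.008 m or angle between mixer's own z axis and vertical above 0.1 rad).
It fails at once if a stone beside the mixer is moved (over 15 mm), lifted or tipped (distance of any of egg_jasper, ball_obsidian, point_rose from where it was at the start of the episode above 0.015 m or angle between any of egg_jasper, ball_obsidian, point_rose's own z axis and vertical above 0.3 rad).
It also fails if it takes over 48 s, if anything falls off the work surface, if the arm or the gripper's body presses on something with over 40 N, if the wrist force passes 120 N, or if a joint passes its speed limit or range.

ROBOT

A 6-joint arm with a two-finger parallel gripper is mounted at the origin on a cart in front of the work surface, level with it; the furniture and walls round the work are solid. World frame = base frame: x ahead of the robot, y to its left, z up, the work surface at z = 0. Lengths are in mm, angles in rad, forces in N, time in s.
With the tool pointing down it reaches from about 350 to 975 mm from the base axis. Payload 7.1 kg.
Tool frame: the origin (TCP) lies midway between the tips of the shut fingers; the grasp point (between the pads) lies 19 mm behind it; z points along the fingers, y is the line along which they close (so a half turn about z gives the same grasp; the last joint's range is limited). The gripper opens to 88 mm and grips with 3 to 60 N. Pads are 20 mm wide; open, the fingers measure 115 mm over their backs; the gripper's body (75 mm by 178 mm) begins 61 mm behind the grasp point.
Start: joints at [-1.351, 0.423, 1.63, -0, 1.089, -0.019], TCP at [147.855, -607.243, 222.675] pointing down, gripper open.
Joint ranges: [-3, 3], [-0.9, 2.11], [0.09, 2.58], [-1.31, 4.45], [0.11, 2.69], [-2.54, 2.54]. Speed limits (rad/s): [2.39, 2.39, 3.01, 3.14, 3.14, 3.14].

INTERFACE

Orientations are given as a rotation vector (axis times angle).
In Python, from workcell import ctrl gives the robot as it stands. The module is installed in compiled form; this text tells all that it offers.
- The arm moves only by the tool servo_tool, never from a script. Its argument "increments" is a list of rows, each a list of 7 numbers: the shift along the world's x, y, z in cm, then the turn, a rotation vector about the world's x, y, z in degrees, then the opening, from -1 (shut) to 1 (fully open). A call has 1 to 20 rows; each row is the pose to reach, as a shift and turn from the pose commanded when the call began; what a row does not reach only later rows make up. A row lasts 1/12 s, in which the tool goes at most 41.7 mm and 7.16 degrees, less where a joint would pass 70% of its speed; a pose out of reach is approached as far as the arm can. A call with a gripper value outside its range is refused whole. The fingers move at their own pace and stop on an object; the grip force is fixed at half the most. Time passes only in rows, so rows that repeat a pose let the fingers close. It gives the time, the measured TCP pose, the force, the opening and the grip force at its end, in the units of the state.
- ctrl.get_obs(): the state, without advancing time (a new reading comes with each control period).
- ctrl.get_image(name): name is "scene" or "top"; returns a dict with "image" (480x640x3 uint8, red, green, blue), "fx", "fy", "cx", "cy" (pixels), "extrinsics" (4x4, takes a point from camera to world coordinates). Camera axes: x right, y up, looking along -z (the intrinsics and any distortion apply to the point x, -y, -z); pixel columns grow to the right and rows downward; lengths in mm; the calibration is good to about 2 mm. A picture is of the moment at which its call begins. There is no depth.
- ctrl.close_job(): hands the job in; it is judged then, once.
The state is a dict: "t": time; "qpos": joint angles; "qvel": joint speeds; "joint_torque": joint torques, N m; "ee_pos": TCP position; "orientation": TCP orientation; "ft_force": force on the tool from outside, world axes, zero at the start; "moment": the same for the moment, N m; "width": finger opening in mm; "grasp_force": force on a finger pad.
Only numpy, scipy, OpenCV 4.12 (cv2) and the standard library are available. Lean on these libraries where they do the work, as an engineer would, in place of code of your own. Each camera call takes 0.05 s, during which the arm holds its last target. There are 200 camera calls.

## Working session

There is one attempt and no reset: what is moved stays moved. The work goes in short steps, Python scripts to look and compute and a tool call to move; the robot and the scene stay as the last step left them, time stands still between calls to the robot, and variables do not carry over. Pictures are saved under pics/ and viewed, at most 10 in all, crops included, and the job is handed in when it is done.

Besides the shell and the picture viewer there is one more tool, called after "Call:" as name(argument=value, ...), one argument or row to a line, values as JSON. servo_tool: Moves the arm, as the interface text tells. Its arguments: {"type":"object","properties":{"increments":{"type":"array","items":{"type":"array","items":{"type":"number"}}}},"required":["increments"]}

```bash
mkdir -p pics
python3 - <<'E'
from workcell import ctrl
import cv2,numpy as np,pickle
for n in("top","scene"):
    d=ctrl.get_image(n); cv2.imwrite(f"pics/{n}0.png",d["image"][:,:,::-1]); pickle.dump(d,open(f"{n}0.pkl","wb"))
    print(n,d["fx"],d["fy"],d["cx"],d["cy"],d.keys());print(np.round(d["extrinsics"],3))
o=ctrl.get_obs();print(o["t"],o["ee_pos"],o["orientation"],o["width"])
E
```

```text
top 515.400007959092 515.400007959092 324.1171967340957 235.76008571959116 dict_keys(['image', 'fx', 'fy', 'cx', 'cy', 'extrinsics'])
[[ 1.710000e-01  9.640000e-01 -2.060000e-01  3.733630e+02]
 [-9.850000e-01  1.670000e-01 -3.300000e-02  6.784100e+01]
 [ 3.000000e-03  2.080000e-01  9.780000e-01  1.105325e+03]
 [ 0.000000e+00  0.000000e+00  0.000000e+00  1.000000e+00]]
scene 501.36347279761833 501.36347279761833 316.14255124032155 236.82260370466935 dict_keys(['image', 'fx', 'fy', 'cx', 'cy', 'extrinsics'])
[[-5.34000e-01  5.18000e-01 -6.69000e-01 -1.63510e+01]
 [-8.46000e-01 -3.13000e-01  4.32000e-01  4.91459e+02]
 [ 1.40000e-02  7.96000e-01  6.05000e-01  6.48724e+02]
 [ 0.00000e+00  0.00000e+00  0.00000e+00  1.00000e+00]]
0.1 [ 147.75284131 -606.7713727   221.98611361] [-3.11785238e+00 -3.73991277e-01  2.25722294e-04] 87.90201756128215
```

View pics/top0.png

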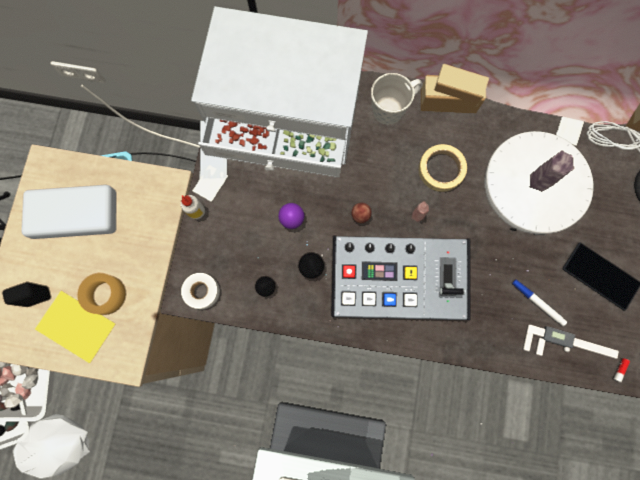

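View pics/scene0.png

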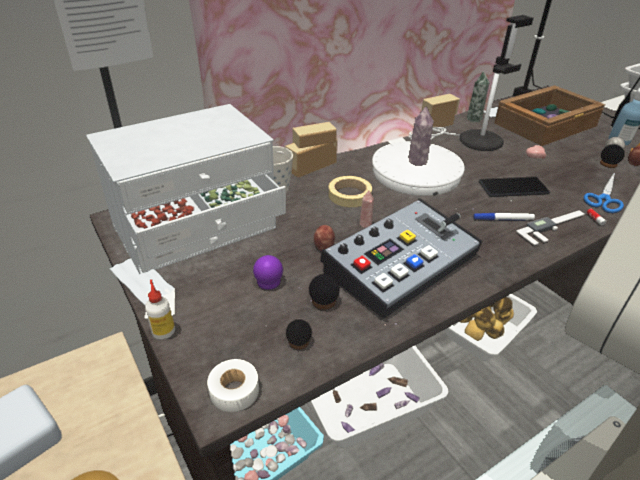

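The top view shows the mixer at columns 332–469, rows 236–320. The red key is near (349,271), blue (390,299), yellow (411,272), and the T-bar grip near (453,291) at its near end. There are two black balls: a larger one at (311,265) and a smaller one at (265,287). The purple ball is at (291,216). The larger black one at (311,265), just left of the mixer, fits ball_obsidian. I'll confirm with one enlarged crop.

Run:
```python
import cv2,numpy as np
a=cv2.imread("pics/top0.png")[195:330,250:480]; b=cv2.imread("pics/scene0.png")[190:350,260:490]
a=cv2.resize(a,None,fx=3.4,fy=3.4,interpolation=cv2.INTER_CUBIC)
cv2.imwrite("pics/c1.png",a)
b=cv2.resize(b,None,fx=3.4,fy=3.4,interpolation=cv2.INTER_CUBIC);cv2.imwrite("pics/c2.png",b);print(a.shape,b.shape)
```

```text
(459, 782, 3) (544, 782, 3)
```

View pics/c1.png

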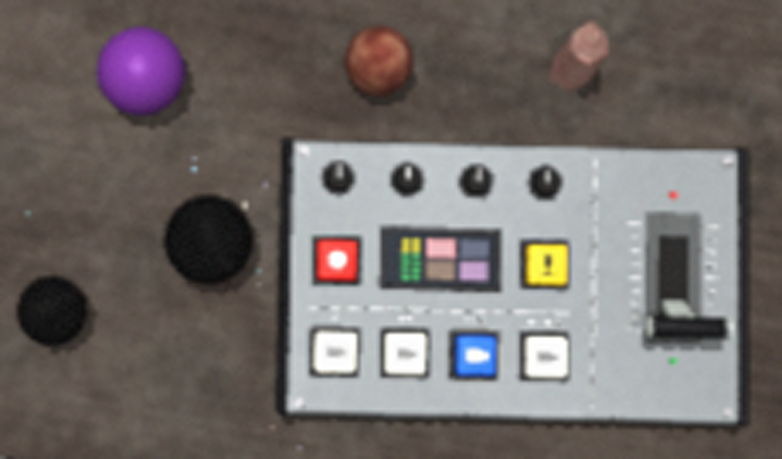

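View pics/c2.png

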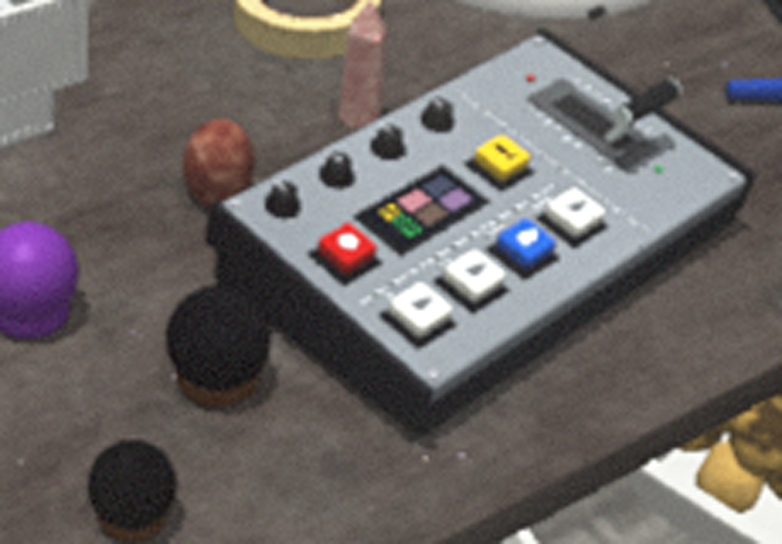

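The larger black ball is at crop (209,239) in the first crop, against (52,311) for the small one. It is touching distance left of the mixer, so it is ball_obsidian. The keys and T-bar are clear in both crops. Next I'll fit the mixer's pose jointly from both views.

```bash
cat > geo.py <<'E'
import numpy as np,pickle
from scipy.optimize import least_squares
T=pickle.load(open("top0.pkl","rb"));S=pickle.load(open("scene0.pkl","rb"))
def proj(d,P):
    E=d["extrinsics"];c=(np.atleast_2d(P)-E[:3,3])@E[:3,:3]
    return np.c_[d["cx"]+d["fx"]*c[:,0]/-c[:,2], d["cy"]-d["fy"]*c[:,1]/-c[:,2]]
names=["red","yellow","w1","w2","blue","w4","BL","BR","FL","FR","bar"]
pt=np.array([(338,260),(545,265),(335,352),(405,354),(474,356),(545,357),(303,149),(728,160),(297,402),(729,412),(687,328)])/3.4+[249.65,194.65]
ps=np.array([(347,247),(502,155),(419,306),(474,272),(527,240),(576,209),(236,202),(541,40),(434,373),(730,178),(655,99)])/3.4+[259.65,189.65]
t=.12;ux=np.array([np.cos(t),0,np.sin(t)]);un=np.array([-np.sin(t),0,np.cos(t)]);O=np.array([0,0,50.])
def deck(s,y,h): return O+s*ux+h*un+[0,y,0]
def local(p):
    xr,y1,i,j,sh,yb=p[3:9]
    L=[deck(xr+55,y1,13),deck(xr+55,y1-126,13)]+[deck(xr,y1-42*k,13) for k in range(4)]
    L+=[deck(a*i,b*j,0) for a,b in((1,1),(1,-1),(-1,1),(-1,-1))]
    L+=[deck(sh-86*np.sin(.36),yb,86*np.cos(.36)-44)]
    return np.array(L)
def world(p,L):
    c,s=np.cos(p[2]),np.sin(p[2]);return np.asarray(L)@np.array([[c,s,0],[-s,c,0],[0,0,1]])+[p[0],p[1],0]
def res(p,full=0):
    W=world(p,local(p)); o=p[9:13]
    a=proj(T,W)+o[:2]-pt;b=proj(S,W)+o[2:]-ps
    return (a,b) if full else np.r_[a.ravel(),b.ravel(),o/1.0]
r=least_squares(res,[450,-100,0,-40,110,75,134,-10,-110,0,0,0,0],loss="soft_l1")
p=r.x
if __name__=="__main__":
    np.set_printoptions(suppress=True,precision=2)
    print(p); a,b=res(p,1); W=world(p,local(p))
    for n,w,e,f in zip(names,W,a,b):print(n,w,e,f)
    # independent two-view triangulation
    for k,n in enumerate(names):
        q=least_squares(lambda X:np.r_[proj(T,X)[0]-pt[k],proj(S,X)[0]-ps[k]],W[k]).x;print(n,q-W[k])
    print("hinge",world(p,[deck(p[7],p[8],-44)]), "far",world(p,[deck(p[7]+86*np.sin(.36),p[8],36.5)]),"mid",world(p,[deck(p[7],p[8],42)]))
E
python3 geo.py
```

```text
[535.6  -68.17  -6.14 -45.99 109.93  76.05 129.07   3.97 -97.62   0.03
  -0.67   0.42   0.62]
red [526.83  41.66  63.98] [-0.92 -0.01] [-0.01 -1.05]
yellow [545.26 -82.98  63.98] [0.1  0.07] [ 0.35 -0.52]
w1 [472.81  33.68  57.4 ] [-0.6   0.13] [ 0.43 -0.18]
w2 [478.95  -7.87  57.4 ] [-0.46  0.06] [ 0.28 -0.18]
blue [485.1  -49.42  57.4 ] [-0.02 -0.01] [-0.05 -0.3 ]
w4 [491.24 -90.97  57.4 ] [-0.17  0.22] [ 0.09 -0.26]
BL [591.41  70.56  59.1 ] [0.52 0.13] [-0.26  0.46]
BR [ 629.16 -184.81   59.1 ] [ 0.11 -0.02] [-0.67  0.41]
FL [442.03  48.47  40.9 ] [ 0.64 -0.23] [-0.54  0.46]
FR [ 479.79 -206.89   40.9 ] [-0.23 -0.  ] [ 0.91 -0.48]
bar [ 519.7  -169.2    83.07] [1.24 0.21] [-1.32  1.24]
red [ 2.11 -2.37 -6.36]
yellow [ 1.4  -0.85 -3.82]
w1 [ 1.85 -1.45 -3.91]
w2 [ 1.52 -1.45 -3.57]
blue [ 0.78 -1.04 -2.98]
w4 [ 1.37 -1.44 -3.45]
BL [ 0.33 -0.03 -0.21]
BR [ 0.18 -0.93 -0.56]
FL [-0.66  0.11  0.56]
FR [ 1.79 -1.63 -4.6 ]
bar [-1.44  1.54  3.51]
hinge [[ 558.99 -163.39    6.79]] far [[ 579.21 -160.4    90.34]] mid [[ 548.8  -164.89   92.17]]
```

```bash
cat > plan.py <<'E'
from geo import *
from scipy.spatial.transform import Rotation as R
np.set_printoptions(suppress=True,precision=2)
yaw=(p[2]+np.pi)%(2*np.pi)-np.pi
xm=np.array([np.cos(yaw),np.sin(yaw),0]);ym=np.array([-xm[1],xm[0],0])
n=np.cos(t)*np.array([0,0,1])-np.sin(t)*xm
W=dict(zip(names,world(p,local(p))))
Rt=R.from_matrix(np.c_[np.cross(-ym,-n),-ym,-n])   # tool y=-ym, z=-n
def turn(o): return np.degrees((Rt*R.from_rotvec(o).inv()).as_rotvec())
def go(o,P): return (np.asarray(P)-o["ee_pos"])/10
E
python3 - <<'E'
from plan import *
from workcell import ctrl
o=ctrl.get_obs()
print("yaw",yaw,"n",n,"xm",xm,"turn",turn(o),"q",o["qpos"])
for h in(100,20): print(h,go(o,W["red"]+h*n))
print("red->blue",W["blue"]-W["red"],"blue->bar",W["bar"]-W["blue"], "ft",o["ft_force"])
E
```

```text
Traceback (most recent call last):
  File "plan.py", line 9, in turn
    def turn(o): return np.degrees((Rt*R.from_rotvec(o).inv()).as_rotvec())
                                       ~~~~~~~~~~~~~^^^
  File "scipy/spatial/transform/_rotation.pyx", line 1275, in scipy.spatial.transform._rotation.Rotation.from_rotvec
TypeError: float() argument must be a string or a real number, not 'dict'
```

```bash
sed -i 's/from_rotvec(o)/from_rotvec(o["orientation"])/' plan.py
python3 - <<'E'
from plan import *
from workcell import ctrl
o=ctrl.get_obs()
print("yaw",yaw,"n",n,"xm",xm,"turn",turn(o),"q",o["qpos"])
for h in(100,20): print(h,go(o,W["red"]+h*n))
print("red->blue",W["blue"]-W["red"],"blue->bar",W["bar"]-W["blue"], "ft",o["ft_force"])
E
```

```text
yaw 0.14678066369510834 n [-0.12 -0.02  0.99] xm [0.99 0.15 0.  ] turn [ 1.24 -6.76 -5.27] q [-1.35  0.42  1.63 -0.    1.09 -0.02]
100 [36.72 64.67 -5.87]
20 [ 37.67  64.81 -13.81]
red->blue [-41.73 -91.08  -6.58] blue->bar [  34.61 -119.78   25.67] ft [ 0.59  0.89 -0.23]
```

Call:
servo_tool(
  increments=[
    [36.7,64.7,-5.9,1.2,-6.8,-5.3,-1],
    [36.7,64.7,-5.9,1.2,-6.8,-5.3,-1],
    [36.7,64.7,-5.9,1.2,-6.8,-5.3,-1],
    [36.7,64.7,-5.9,1.2,-6.8,-5.3,-1],
    [36.7,64.7,-5.9,1.2,-6.8,-5.3,-1],
    [36.7,64.7,-5.9,1.2,-6.8,-5.3,-1],
    [36.7,64.7,-5.9,1.2,-6.8,-5.3,-1],
    [36.7,64.7,-5.9,1.2,-6.8,-5.3,-1],
    [36.7,64.7,-5.9,1.2,-6.8,-5.3,-1],
    [36.7,64.7,-5.9,1.2,-6.8,-5.3,-1],
    [36.7,64.7,-5.9,1.2,-6.8,-5.3,-1],
    [36.7,64.7,-5.9,1.2,-6.8,-5.3,-1],
    [36.7,64.7,-5.9,1.2,-6.8,-5.3,-1],
    [36.7,64.7,-5.9,1.2,-6.8,-5.3,-1],
    [36.7,64.7,-5.9,1.2,-6.8,-5.3,-1],
    [36.7,64.7,-5.9,1.2,-6.8,-5.3,-1],
    [36.7,64.7,-5.9,1.2,-6.8,-5.3,-1],
    [36.7,64.7,-5.9,1.2,-6.8,-5.3,-1],
    [36.7,64.7,-5.9,1.2,-6.8,-5.3,-1],
    [36.7,64.7,-5.9,1.2,-6.8,-5.3,-1],
  ],
)

```text
t: 1.77
ee_pos: [515.1, 41.5, 163.1]
orientation: [-3.12, -0.235, -0.187]
ft_force: [0.2, 0.2, -0.5]
width: 0.3
grasp_force: 0.0
```

Call:
servo_tool(
  increments=[
    [0,0,0,0,0,0,-1],
    [0,0,0,0,0,0,-1],
    [0,0,0,0,0,0,-1],
    [0,0,0,0,0,0,-1],
  ],
)

```text
t: 2.1
ee_pos: [514.5, 38.6, 163.8]
orientation: [-3.121, -0.225, -0.188]
ft_force: [-0.5, 0.3, -0.3]
width: 0.5
grasp_force: 0.0
```

Run:
```python
from plan import *
from workcell import ctrl
o=ctrl.get_obs()
print(o["t"],o["ee_pos"],o["ft_force"],o["width"],"turn",turn(o),"TCP",proj(T,o["ee_pos"]),proj(S,o["ee_pos"]))
for h in(20,8): print(h,go(o,W["red"]+h*n))
import cv2
ims=[ctrl.get_image(k)["image"][:,:,::-1] for k in("top","scene")]
cv2.imwrite("pics/v1.png",cv2.resize(np.hstack([ims[0][180:340,260:500],ims[1][140:300,240:480]]),(800,267),interpolation=cv2.INTER_CUBIC))
```

```text
2.1 [514.45  38.6  163.8 ] [-0.51  0.32 -0.28] 0.4982026389266531 turn [0.12 0.04 0.15] TCP [[351.31 271.06]] [[371.19 218.57]]
20 [ 1.    0.27 -8.  ]
8 [ 1.14  0.29 -9.19]
```

View pics/v1.png

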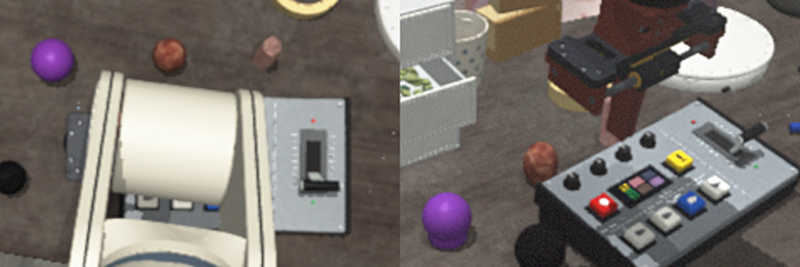

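The view shows the shut fingertips at about (375,224) in the scene image, close to the predicted (371,219), over the red key. Stones and mixer are undisturbed. I'll descend gently next.

Call:
servo_tool(
  increments=[
    [0.4,0.1,-3,0,0,0,-1],
    [0.8,0.2,-6,0,0,0,-1],
    [1.0,0.25,-8,0,0,0,-1],
    [1.1,0.27,-8.7,0,0,0,-1],
    [1.1,0.3,-9.1,0,0,0,-1],
    [1.15,0.3,-9.5,0,0,0,-1],
    [1.15,0.3,-9.5,0,0,0,-1],
    [1.15,0.3,-9.5,0,0,0,-1],
  ],
)

```text
t: 2.87
ee_pos: [526.9, 42.7, 69.6]
orientation: [-3.121, -0.228, -0.191]
ft_force: [-0.2, 0.7, 0.0]
width: 0.5
grasp_force: 0.0
```

Call:
servo_tool(
  increments=[
    [0.03,0,-0.25,0,0,0,-1],
    [0.05,0,-0.4,0,0,0,-1],
    [0.05,0,-0.4,0,0,0,-1],
    [0.05,0,-0.4,0,0,0,-1],
  ],
)

```text
t: 3.2
ee_pos: [526.9, 42.8, 64.9]
orientation: [-3.121, -0.229, -0.189]
ft_force: [0.4, -0.3, -0.1]
width: 0.5
grasp_force: 0.0
```

Call:
servo_tool(
  increments=[
    [0.02,0,-0.2,0,0,0,-1],
    [0.03,0,-0.3,0,0,0,-1],
    [0.03,0,-0.3,0,0,0,-1],
  ],
)

```text
t: 3.45
ee_pos: [527.4, 42.8, 61.8]
orientation: [-3.121, -0.228, -0.189]
ft_force: [-0.5, -0.1, 3.9]
width: 0.4
grasp_force: 2.0
```

Call:
servo_tool(
  increments=[
    [0.02,0,-0.15,0,0,0,-1],
    [0.03,0,-0.2,0,0,0,-1],
    [0.03,0,-0.2,0,0,0,-1],
  ],
)

```text
t: 3.7
ee_pos: [527.7, 42.8, 59.8]
orientation: [-3.121, -0.228, -0.189]
ft_force: [-1.2, 1.5, 7.0]
width: 0.8
grasp_force: 3.0
```

Call:
servo_tool(
  increments=[
    [0.01,0,-0.1,0,0,0,-1],
    [0.01,0,-0.1,0,0,0,-1],
    [0.01,0,-0.1,0,0,0,-1],
  ],
)

```text
t: 3.95
ee_pos: [527.8, 42.9, 58.9]
orientation: [-3.121, -0.229, -0.189]
ft_force: [-1.2, 0.5, 6.6]
width: 0.5
grasp_force: 3.4
```

Call:
servo_tool(
  increments=[
    [-0.15,0,1.2,0,0,0,-1],
    [-0.35,0,3.0,0,0,0,-1],
    [-1.5,-2.5,3.0,0,0,0,-1],
    [-2.8,-5.5,3.0,0,0,0,-1],
    [-4.0,-8.2,2.6,0,0,0,-1],
    [-4.5,-9.25,1.8,0,0,0,-1],
    [-4.5,-9.25,1.5,0,0,0,-1],
    [-4.5,-9.25,1.5,0,0,0,-1],
    [-4.5,-9.25,1.5,0,0,0,-1],
  ],
)

```text
t: 4.7
ee_pos: [482.9, -49.4, 73.8]
orientation: [-3.121, -0.228, -0.188]
ft_force: [-0.1, 0.6, -0.6]
width: 0.6
grasp_force: 0.0
```

Call:
servo_tool(
  increments=[
    [0.1,0,-0.8,0,0,0,-1],
    [0.2,0,-1.4,0,0,0,-1],
    [0.2,0,-1.6,0,0,0,-1],
    [0.22,0,-1.8,0,0,0,-1],
    [0.22,0,-1.8,0,0,0,-1],
  ],
)

```text
t: 5.12
ee_pos: [485.1, -49.2, 55.4]
orientation: [-3.121, -0.229, -0.188]
ft_force: [0.7, 2.0, 4.0]
width: 0.5
grasp_force: 1.8
```

Call:
servo_tool(
  increments=[
    [0.02,0,-0.15,0,0,0,-1],
    [0.04,0,-0.3,0,0,0,-1],
    [0.04,0,-0.3,0,0,0,-1],
    [0.04,0,-0.3,0,0,0,-1],
  ],
)

```text
t: 5.45
ee_pos: [485.3, -49.4, 52.9]
orientation: [-3.121, -0.228, -0.189]
ft_force: [-0.6, 5.5, 6.2]
width: 0.6
grasp_force: 3.1
```

Call:
servo_tool(
  increments=[
    [-0.2,0,1.2,0,0,0,-1],
    [-0.4,0,3.0,0,0,0,-1],
    [-0.2,-3,4.0,0,0,0,-1],
    [0,-6.5,4.0,0,0,0,-1],
    [0.2,-10,4.0,0,0,0,-1],
    [0.4,-12.3,3.5,0,0,0,-1],
    [0.6,-12.4,2.2,0,0,0,-1],
    [0.6,-12.4,1.5,0,0,0,-1],
    [0.6,-12.4,1.5,0,0,0,-1],
    [0.6,-12.4,1.5,0,0,0,-1],
  ],
)

```text
t: 6.28
ee_pos: [490.2, -173.0, 67.0]
orientation: [-3.12, -0.229, -0.185]
ft_force: [-0.3, 0.8, -1.0]
width: 0.5
grasp_force: 0.0
```

Run:
```python
from plan import *
from workcell import ctrl
import cv2
o=ctrl.get_obs()
print(o["t"],o["ee_pos"],o["ft_force"],turn(o))
th=np.linspace(-.36,.36,7)
for a in th:
    b=world(p,[deck(p[7]+86*np.sin(a),p[8],86*np.cos(a)-44)])[0]; u=world([0,0,p[2]],[ux])[0]
    print(round(a+.36,2),b,"tip",go(o,b-16.5*u-12*n+ym*-4))
im=ctrl.get_image("scene")["image"][:,:,::-1]
cv2.imwrite("pics/v2.png",cv2.resize(im[160:320,320:520],(750,600),interpolation=cv2.INTER_CUBIC))
```

```text
6.2833 [ 490.16 -172.98   67.04] [-0.26  0.81 -0.98] [ 0.07 -0.08  0.01]
0.0 [ 519.7  -169.2    83.07] tip [ 1.53 -0.24  0.21]
0.12 [ 529.02 -167.82   87.28] tip [ 2.47 -0.1   0.63]
0.24 [ 538.77 -166.38   90.33] tip [3.44 0.05 0.94]
0.36 [ 548.8  -164.89   92.17] tip [4.44 0.19 1.12]
0.48 [ 558.99 -163.39   92.79] tip [5.46 0.34 1.19]
0.6 [ 569.17 -161.88   92.17] tip [6.48 0.5  1.12]
0.72 [ 579.21 -160.4    90.33] tip [7.49 0.64 0.94]
```

View pics/v2.png

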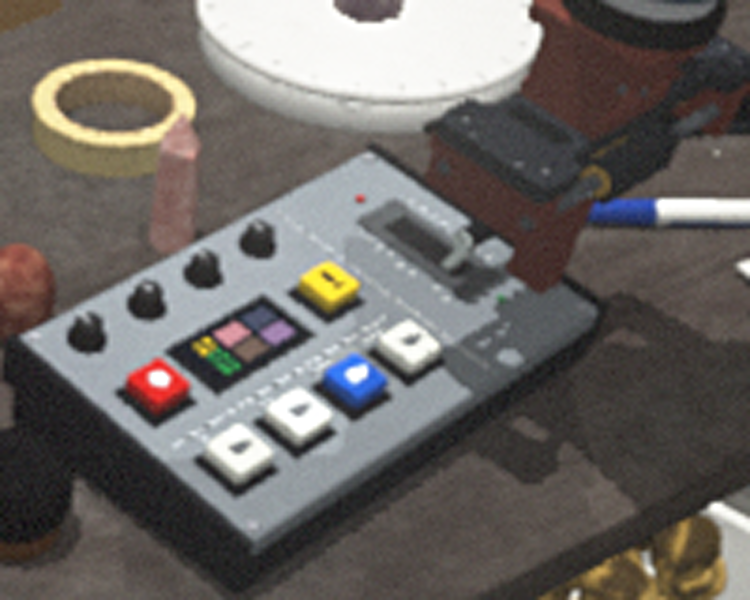

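The crop shows the fingertips lowered at about (545,285), just in front of the black bar. The red and blue keys are back up and the stones are untouched. Now I'll push along the arc.

Call:
servo_tool(
  increments=[
    [0.8,-0.2,0.15,0,0,0,-1],
    [1.5,-0.2,0.2,0,0,0,-1],
    [2.0,-0.2,0.4,0,0,0,-1],
    [2.5,-0.1,0.6,0,0,0,-1],
    [3.0,0,0.8,0,0,0,-1],
    [3.5,0.05,0.95,0,0,0,-1],
    [3.5,0.05,0.95,0,0,0,-1],
  ],
)

```text
t: 6.92
ee_pos: [527.7, -173.2, 77.8]
orientation: [-3.121, -0.229, -0.191]
ft_force: [0.9, 0.3, 0.5]
width: 0.2
grasp_force: 0.0
```

Call:
servo_tool(
  increments=[
    [0.5,0.1,0.1,0,0,0,-1],
    [1.0,0.15,0.18,0,0,0,-1],
    [1.5,0.25,0.22,0,0,0,-1],
    [2.0,0.3,0.22,0,0,0,-1],
    [2.5,0.4,0.2,0,0,0,-1],
    [3.0,0.45,0.18,0,0,0,-1],
    [3.0,0.45,0.18,0,0,0,-1],
  ],
)

```text
t: 7.5
ee_pos: [557.4, -168.6, 78.9]
orientation: [-3.121, -0.229, -0.19]
ft_force: [-0.1, 0.4, -0.6]
width: 0.8
grasp_force: 0.0
```

Call:
servo_tool(
  increments=[
    [0.25,0.05,-0.05,0,0,0,-1],
    [0.5,0.08,-0.1,0,0,0,-1],
    [0.5,0.08,-0.1,0,0,0,-1],
  ],
)

```text
t: 7.75
ee_pos: [561.6, -167.9, 77.9]
orientation: [-3.121, -0.229, -0.189]
ft_force: [0.1, -0.1, 0.5]
width: 0.8
grasp_force: 0.0
```

Call:
servo_tool(
  increments=[
    [0.15,0.02,-0.03,0,0,0,-1],
    [0.25,0.03,-0.05,0,0,0,-1],
    [0.25,0.03,-0.05,0,0,0,-1],
  ],
)

```text
t: 8.0
ee_pos: [563.7, -167.6, 77.4]
orientation: [-3.121, -0.229, -0.188]
ft_force: [-2.5, 0.6, -0.7]
width: 0.3
grasp_force: 0.4
```

Run:
```python
from plan import *
from workcell import ctrl
import cv2
o=ctrl.get_obs();print(o["t"],o["ee_pos"],o["ft_force"])
ims=[ctrl.get_image(k)["image"][:,:,::-1] for k in("scene","top")]
f=world(p,[deck(p[7]+86*np.sin(.36),p[8],86*np.cos(.36)-44)]);print(proj(S,f),proj(T,f))
cv2.imwrite("pics/v3.png",cv2.resize(np.hstack([ims[0][180:300,380:520],ims[1][220:340,360:500]]),(800,343),interpolation=cv2.INTER_CUBIC))
```

```text
8.0 [ 563.69 -167.61   77.42] [-2.47  0.56 -0.69]
[[427.13 203.27]] [[453.   261.45]]
```

View pics/v3.png

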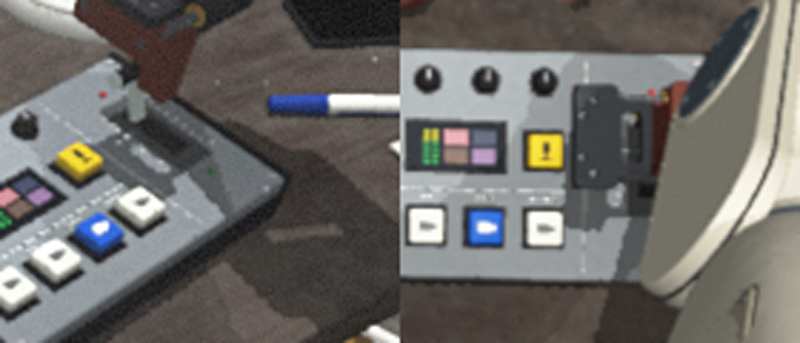

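The view shows the bar at about (424,205) in the scene image, against (427,203) predicted for the far stop. It is nearly there, so I'll creep on until the force shows the stop.

Call:
servo_tool(
  increments=[
    [0.1,0.02,-0.03,0,0,0,-1],
    [0.2,0.03,-0.05,0,0,0,-1],
    [0.2,0.03,-0.05,0,0,0,-1],
  ],
)

```text
t: 8.35
ee_pos: [564.2, -167.4, 76.9]
orientation: [-3.121, -0.229, -0.184]
ft_force: [-7.0, -0.9, 5.5]
width: 0.5
grasp_force: 3.9
```

Call:
servo_tool(
  increments=[
    [0.1,0.02,-0.03,0,0,0,-1],
    [0.2,0.03,-0.05,0,0,0,-1],
    [0.2,0.03,-0.05,0,0,0,-1],
  ],
)

```text
t: 8.6
ee_pos: [564.5, -167.2, 76.3]
orientation: [-3.12, -0.229, -0.179]
ft_force: [-14.1, -3.9, 12.2]
width: 0.4
grasp_force: 7.9
```

Call:
servo_tool(
  increments=[
    [-1.0,-0.15,0,0,0,0,-1],
    [-2.5,-0.4,0,0,0,0,-1],
    [-3.0,-0.4,2.5,0,0,0,-1],
    [-3.0,0,4.5,0,0,0,-1],
    [-3.0,3,4.5,0,0,0,-1],
    [-2.6,6,4.5,0,0,0,-1],
    [-2.5,8.4,3.5,0,0,0,-1],
    [-2.5,8.4,1.0,0,0,0,-1],
    [-2.5,8.4,0.8,0,0,0,-1],
    [-2.5,8.4,0.8,0,0,0,-1],
  ],
)

```text
t: 9.43
ee_pos: [541.8, -82.7, 83.5]
orientation: [-3.12, -0.229, -0.185]
ft_force: [-0.9, 0.5, -0.0]
width: 0.3
grasp_force: 0.0
```

Run:
```python
from plan import *
from workcell import ctrl
import cv2
o=ctrl.get_obs();print(o["t"],o["ee_pos"],o["ft_force"],turn(o))
for h in(3,-5.5):print(h,go(o,W["yellow"]+h*n))
ims=[ctrl.get_image(k)["image"][:,:,::-1] for k in("scene","top")]
cv2.imwrite("pics/v4.png",cv2.resize(np.hstack([ims[0][180:300,360:500],ims[1][220:340,360:500]]),(800,343),interpolation=cv2.INTER_CUBIC))
```

```text
9.4333 [541.8  -82.72  83.54] [-0.86  0.52 -0.03] [ 0.09 -0.09  0.01]
3 [ 0.31 -0.03 -1.66]
-5.5 [ 0.41 -0.02 -2.5 ]
```

View pics/v4.png

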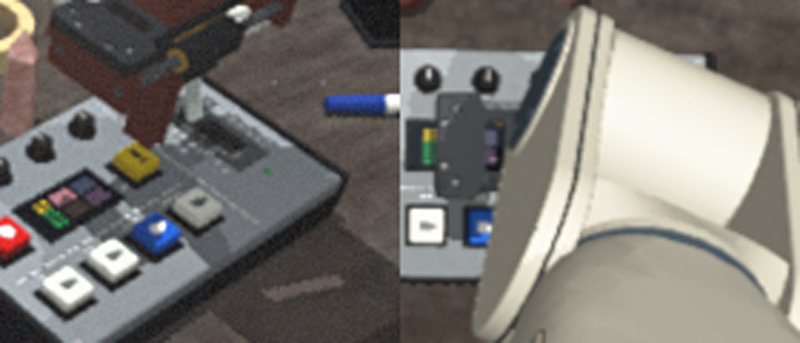

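The stem at about (193,100) in the crop stands at the far end of the slot, and the fingertips are over the yellow key. Now I'll press it.

Call:
servo_tool(
  increments=[
    [0.15,0,-0.8,0,0,0,-1],
    [0.3,0,-1.5,0,0,0,-1],
    [0.35,0,-1.9,0,0,0,-1],
    [0.35,0,-2.1,0,0,0,-1],
    [0.35,0,-2.1,0,0,0,-1],
  ],
)

```text
t: 9.95
ee_pos: [546.5, -83.4, 63.2]
orientation: [-3.121, -0.228, -0.189]
ft_force: [-1.0, -1.8, 1.9]
width: 0.6
grasp_force: 1.3
```

Call:
servo_tool(
  increments=[
    [0.02,0,-0.15,0,0,0,-1],
    [0.04,0,-0.3,0,0,0,-1],
    [0.05,0,-0.4,0,0,0,-1],
    [0.05,0,-0.4,0,0,0,-1],
    [0.05,0,-0.4,0,0,0,-1],
  ],
)

```text
t: 10.37
ee_pos: [546.9, -83.3, 59.8]
orientation: [-3.121, -0.229, -0.189]
ft_force: [-0.7, -4.0, 5.7]
width: 0.4
grasp_force: 3.0
```

Call:
servo_tool(
  increments=[
    [0.01,0,-0.12,0,0,0,-1],
    [0.01,0,-0.15,0,0,0,-1],
    [0.01,0,-0.15,0,0,0,-1],
  ],
)

```text
t: 10.62
ee_pos: [547.0, -83.3, 58.4]
orientation: [-3.121, -0.229, -0.19]
ft_force: [-1.8, -2.4, 7.0]
width: 0.3
grasp_force: 3.7
```

Call:
servo_tool(
  increments=[
    [-0.2,0,1.5,0,0,0,-1],
    [-0.5,0,4,0,0,0,-1],
    [-1,0,8,0,0,0,-1],
    [-3,0,11,0,0,0,-1],
    [-4,-4,12,0,0,0,-1],
    [-4,-8,12,0,0,0,-1],
    [-4,-12,12,0,0,0,-1],
    [-4,-16,12,0,0,0,-1],
    [-4,-20,12,0,0,0,-1],
    [-4,-24,12,0,0,0,-1],
    [-4,-28,12,0,0,0,-1],
    [-4,-32,12,0,0,0,-1],
    [-4,-36,12,0,0,0,-1],
    [-4,-36,12,0,0,0,-1],
    [-4,-36,12,0,0,0,-1],
  ],
)

```text
t: 11.87
ee_pos: [506.1, -444.5, 177.1]
orientation: [-3.121, -0.224, -0.188]
ft_force: [-0.9, 0.3, 1.1]
width: 0.3
grasp_force: 0.0
```

Run:
```python
from plan import *
from workcell import ctrl
import cv2
o=ctrl.get_obs();print(o["t"],o["ee_pos"],o["ft_force"])
im=ctrl.get_image("top")["image"][:,:,::-1]
for th in(.5,.6,.65,.72):print(th,proj(T,world(p,[deck(p[7]+86*np.sin(th-.36),p[8],86*np.cos(th-.36)-44)])))
cv2.imwrite("pics/v5.png",cv2.resize(im[195:330,250:480],None,fx=3.4,fy=3.4,interpolation=cv2.INTER_CUBIC))
```

```text
11.8667 [ 506.08 -444.47  177.14] [-0.88  0.28  1.09]
0.5 [[453.56 270.59]]
0.6 [[453.37 266.35]]
0.65 [[453.23 264.28]]
0.72 [[453.   261.45]]
```

View pics/v5.png

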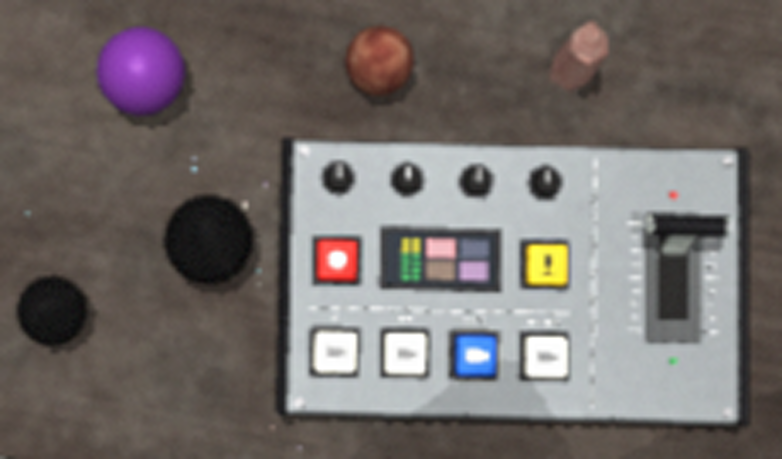

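The bar is at crop (688,225), which is pixel (452,261) and matches the 0.72 rad far stop. The keys are up, and the mixer and stones are where they were. I'm handing the job in.

```bash
python3 -c "
from workcell import ctrl
print(ctrl.close_job())"
```

```text
the job is handed in; nothing more can be done
None
```

The job is handed in (no verdict came back): red, blue, T-bar to its far stop, then yellow, done in that order, with mixer and stones unmoved in the last picture.

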